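# Back off the clamp nut of a circuit-board holder and open its jaw

## Task

Free the circuit board in the holder: with a fingertip against its knurled rim, roll the big thumb nut anticlockwise (seen from above) through two full turns, no more than a quarter turn either way, then push the loosened sliding jaw with a fingertip away from the board, all the way back towards the nut until it stops. Only touch and push: do not grip the nut or the jaw, and leave the board lying on its rests and the tools on the bench where they are.

Things in the scene. Friction and masses are not known exactly. Their poses are not given: they have to be found in the camera images.
- holder: Circuit-board holder, fixed: aluminium base plate 110 x 214 mm, top 12 mm above the bench. Origin: centre of its underside, on the bench; y along its length. In order along y: thumb nut axis (-53 mm), sliding jaw (12 to 24.5 mm when clamped), board (22 to 92 mm), fixed jaw (89.5 to 102 mm, top 44 mm high). On the plate under the nut lies the jaw's slotted steel tongue, top 16 mm high
- nut_rim (a point): Centre of the brass thumb nut's knurled rim, on its upright axis, half-way up. Rim 36 mm in diameter, 16 mm high: 30 to 46 mm above the bench when tight, rising 1.5 mm a turn; below it a 22 mm collar. The 10 mm stud stands 6 mm above it when tight. The rim can be touched from every side: 47 mm are free between it and the clamped jaw. x, y turn with the nut, z up
- nut_mark (a point): Middle of the dark milled index line (9.5 mm long, 3 mm wide) on top of the nut, 11 mm from its axis; goes round with the nut
- thumb_nut (a joint): Turn of the nut, rad: 0 = tight (stop, the start of every run), growing anticlockwise seen from above (loosening) and counting on past full turns; two turns = 12.57. Turning it takes about 0.03 N m (some 2 N along the rim); it stays where it is left. Spring washers under it hold the jaw fast for the first 1.5 turns, then it is free
- jaw_face (a point): Middle of the sliding jaw's flat inner face (towards the board), 34 mm above the bench. The face is 90 mm wide along the holder's x and reaches from 22.5 to 44 mm above the bench, overhanging the board's edge by 2.5 mm; the jaw is 12.5 mm thick, its flat outer face towards the nut. Moves with the jaw; axes as the holder's
- sliding_jaw (a joint): Travel of the sliding jaw along the holder's -y (away from the board, towards the nut), m: 0 = clamped on the board, 0.035 = stop at the end of its slot. Once the nut is loose it slides with about 2 N and stays where it is left
- board: Green circuit board 84 x 69.4 x 2 mm, its small parts up to 6 mm above its underside, loose, lying on two rests in the holder with its underside 19 mm above the bench. Origin at the centre of its underside
- flux_jar: Amber glass jar, 38 mm in diameter and 38 mm high, standing beside the holder. Origin under its centre
- solder_spool: Grey spool standing on end, 44 mm in diameter and 30 mm high, beside the holder. Origin under its centre
- screwdriver: Black-handled screwdriver about 150 mm long lying beside the holder. Its x axis runs along it
- tweezers: Steel tweezers 125 mm long, 6 mm high, lying beside the holder. x axis along them

How it is judged (in metres and radians):
On the way, in this order (a step that is already met when the one before it is completed fails the run):
1. the nut is backed off two full turns, to a quarter turn, with the jaw still closed (value of joint thumb_nut between 11 and 14.14 rad and value of joint sliding_jaw below 0.01 m), for 0.2 s.
2. the jaw is pushed back to its stop (value of joint sliding_jaw above 0.031 m), for 0.2 s.
At the end, for the whole second after the job is handed in: The nut stands at two full turns of loosening, to a quarter turn (11.0 to 14.14 rad); the sliding jaw is back within 4 mm of its stop; the board lies level and at rest on its rests, within 10 mm of where it lay (value of joint thumb_nut between 11 and 14.14 rad and value of joint sliding_jaw above 0.031 m and linear speed of board below 0.02 m/s and distance of board from where it was at the start of the episode below 0.01 m and angle between board's own z axis and vertical below 0.1 rad); the robot touches nothing.
It fails at once if the nut is turned more than two and a quarter turns (value of joint thumb_nut above 14.14 rad).
It fails at once if the nut is gripped from above instead of rolled at its rim (grasp point within 12 mm of its axis while the fingers touch it) (contact force between the fingers and thumb_nut above 0.5 N and horizontal distance between the grasp point and nut_rim below 0.012 m).
It fails at once if the jaw is pinched instead of pushed (its thickness between the fingers) (contact force between the fingers and sliding_jaw above 0.5 N and y of the grasp point in the frame of jaw_face between -0.0115 and -0.001 m and z of the grasp point in the frame of jaw_face below 0.024 m).
It fails at once if the board is lifted or shoved (more than 10 mm from where it lay) (distance of board from where it was at the start of the episode above 0.01 m).
It fails at once if a thing on the bench is disturbed (moved more than 20 mm) (distance of any of flux_jar, solder_spool, screwdriver, tweezers from where it was at the start of the episode above 0.02 m).
It also fails if it takes over 72 s, if anything falls off the work surface, if the arm or the gripper's body presses on something with over 40 N, if the wrist force passes 120 N, or if a joint passes its speed limit or range.

## Robot

A 6-joint arm with a two-finger parallel gripper is mounted at the origin on the work surface. World frame = base frame: x ahead of the robot, y to its left, z up, the work surface at z = 0. Lengths are in mm, angles in degrees, forces in N, time in s.
With the tool pointing down it reaches from about 325 to 775 mm from the base axis. Payload 9.3 kg.
Tool frame: the origin (TCP) lies on the front face of the gripper's body, between the roots of the fingers; the fingertips stand 73 mm ahead of it and the grasp point (between the pads) lies 54 mm ahead of it; z points along the fingers, y is the line along which they close (so a half turn about z gives the same grasp; the last joint's range is limited). The gripper opens to 85 mm and grips with 20 to 120 N. Pads are 22 mm wide; open, the fingers measure 114 mm over their backs; the gripper's body (76 mm by 85 mm) begins 54 mm behind the grasp point. The pads swing forward as they close: fully open they stand 13 mm farther back than shut.
Start: joints at [56.115, 14.817, 1.232, 76.415, 0, 81.257], TCP at [233.67, 497.891, 303.879] pointing down, gripper open.
Joint ranges: [-174.27, 174.27], [-52.1, 104.24], [-59.71, 78.15], [-110.17, 111.67], [-87.03, 83.33], [-180, 180]. Speed limits (degrees/s): [127.2, 127.2, 159.86, 180, 180, 180].

## Interface

Orientations are given as [roll, pitch, yaw] about the fixed x, y, z axes, in that order (R = Rz(yaw) Ry(pitch) Rx(roll)).
In Python, from workcell import manip, hand, inverse_kinematics, eyes, ticket gives the robot as it stands. Calls block until the motion is done:
- manip.reach(position, orientation): joint-space move of the TCP to a pose.
- manip.move_straight(position, rot=None, speed=150, f_stop=None): straight line of the TCP; rot=None keeps the orientation; speed is the mean speed in mm/s. With f_stop (N) it stops when the force on the tool has changed by that much, and returns True; else False.
- manip.set_joints(angles): joint-space move.
- hand.let_go() and hand.clamp(newtons=None): open the fingers fully, or close them until they stop; newtons is the grip in N (None keeps the last).
- manip.dwell(seconds).
- inverse_kinematics(position, orientation): joint angles nearest the present ones, or None.
- eyes.capture(name): name is "scene" or "top"; returns the picture (420x560x3 uint8, blue, green, red); there is no depth.
- eyes.calibration(name): a dict with "vertical_fov" (degrees; the focal length in pixels is half the picture's height over the tangent of half this angle, whatever the lens; pixels are square), "cx", "cy" (the principal point, pixels), "eye" and "rotation" of the camera in the world. Camera axes: x right, y down, z forward; pixel columns grow to the right and rows downward; lengths in mm; the calibration is good to about 2 mm. A picture is of the moment at which its call begins. calibration takes no time and is no camera call.
A pose or a line that the arm cannot do raises manip.Unreachable and nothing moves.
- ticket.sign_off(): hands the job in; it is judged then, once.
Readings, each from a call of its own:
- manip.get_clock(): time.
- manip.get_joint_pos(): joint angles.
- manip.get_joint_velocities(): joint speeds.
- manip.get_tau(): joint torques, N m.
- manip.get_ee_pos(): TCP position.
- manip.get_tool_rot(): TCP orientation.
- manip.get_ft_force(): force on the tool from outside, world axes, zero at the start.
- manip.get_moment(): the same for the moment, N m.
- manip.get_width(): finger opening in mm.
- manip.get_finger_force(): force on a finger pad.
Only numpy, scipy, OpenCV 4.12 (cv2) and the standard library are available. Lean on these libraries where they do the work, as an engineer would, in place of code of your own. Each camera call takes 0.05 s, during which the arm holds its last target. There are 200 camera calls.

## Working session

There is one attempt and no reset: what is moved stays moved. The work goes in short steps, each a Python script; the robot and the scene stay as the last script left them, time stands still between calls to the robot, and variables do not carry over. Pictures are saved under pics/ and viewed, at most 10 in all, crops included, and the job is handed in when it is done.

```bash
ls; mkdir -p pics
python3 - <<'E'
from workcell import eyes,manip
import cv2
for n in("scene","top"):
    cv2.imwrite(f"pics/{n}0.png",eyes.capture(n)); print(n,eyes.calibration(n))
print(manip.get_clock(),manip.get_width(),manip.get_tool_rot())
E
```

```text
pics
scene {'vertical_fov': 55.87950582033057, 'cx': 281.5983304154298, 'cy': 207.8241109957732, 'eye': array([911.89392636, 367.8381575 , 500.75016493]), 'rotation': array([-132.2683223 ,   -0.543516  ,  135.69478228])}
top {'vertical_fov': 55.74193241360198, 'cx': 284.6117997200254, 'cy': 217.70710343724974, 'eye': array([528.82261012,  13.98061127, 699.61573595]), 'rotation': array([-1.74774874e+02,  3.83153258e-02, -9.17200972e+01])}
0.1 85.05177712551951 [-1.79929683e+02 -1.22777513e-02  1.54858174e+02]
```

View pics/top0.png

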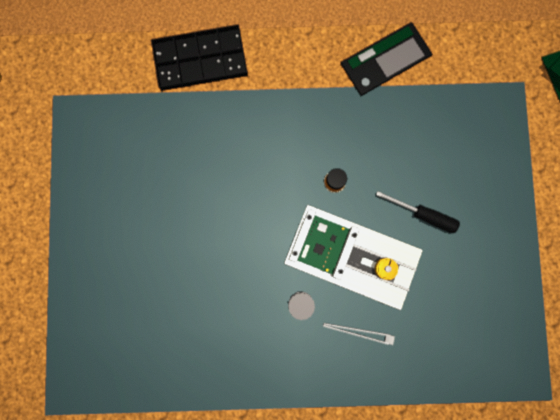

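View pics/scene0.png

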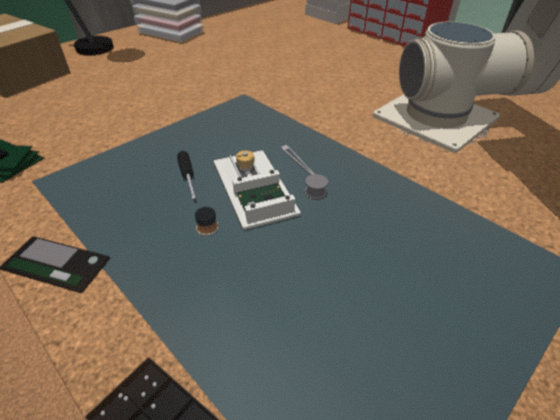

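The top view shows the holder's nut at about (387,269), plate corners near (307,206), (422,250), (402,309), (286,264), and the jaw around (346,252). The tools stand well clear of the nut. Next I'll convert these pixels to positions.

```bash
cat > h.py <<'E'
import numpy as np, cv2
from scipy.spatial.transform import Rotation as R
from workcell import manip, hand, inverse_kinematics, eyes, ticket
def ray(n,u,v,z):
    c=eyes.calibration(n); f=210/np.tan(np.radians(c["vertical_fov"]/2))
    M=R.from_euler("xyz",c["rotation"],degrees=True).as_matrix()
    d=M@np.array([(u-c["cx"])/f,(v-c["cy"])/f,1]); e=np.array(c["eye"])
    return e+d*(z-e[2])/d[2]
def pix(n,p):
    c=eyes.calibration(n); f=210/np.tan(np.radians(c["vertical_fov"]/2))
    M=R.from_euler("xyz",c["rotation"],degrees=True).as_matrix()
    q=M.T@(np.array(p)-c["eye"]); return np.array([c["cx"],c["cy"]])+f*q[:2]/q[2]
E
python3 - <<'E'
from h import *
im=cv2.imread("pics/top0.png"); hsv=cv2.cvtColor(im,cv2.COLOR_BGR2HSV)
m=cv2.inRange(hsv,(18,120,120),(35,255,255)); m[:190]=0;m[320:]=0;m[:,:340]=0;m[:,440:]=0
v,u=np.nonzero(m); print("nut px",len(u),u.min(),u.max(),v.min(),v.max())
(cu,cv_),r=cv2.minEnclosingCircle(np.c_[u,v].astype(np.float32)); print(cu,cv_,r,ray("top",cu,cv_,42))
w=cv2.inRange(hsv,(0,0,150),(180,60,255)); w[:190]=0;w[315:]=0;w[:,:280]=0;w[:,430:]=0
n,l,s,_=cv2.connectedComponentsWithStats(w); k=1+s[1:,4].argmax()
v,u=np.nonzero(l==k); b=cv2.boxPoints(cv2.minAreaRect(np.c_[u,v].astype(np.float32)))
P=np.array([ray("top",*q,12) for q in b]); print(b,P,[np.linalg.norm(P[i]-P[i-1]) for i in range(4)])
cv2.imwrite("pics/c1.png",cv2.resize(im[195:320,275:435],None,fx=4.8,fy=4.8,interpolation=cv2.INTER_CUBIC))
s=cv2.imread("pics/scene0.png"); cv2.imwrite("pics/c2.png",cv2.resize(s[140:235,200:310],None,fx=6,fy=6,interpolation=cv2.INTER_CUBIC))
E
```

```text
nut px 374 342 397 227 279
367.5097961425781 252.5098114013672 36.076412200927734 [ 527.21469953 -122.33089693   42.        ]
[[282.73822 263.6996 ]
 [306.55627 203.30386]
 [424.54425 249.83435]
 [400.7262  310.23007]] [[ 512.35942312   18.16009512   12.        ]
 [ 615.75868153  -26.46968656   12.        ]
 [ 528.78179074 -227.13609261   12.        ]
 [ 427.66819208 -180.25889466   12.        ]] [np.float64(215.73757234646283), np.float64(112.61982086862655), np.float64(218.70524924898334), np.float64(111.45147608716923)]
```

View pics/c1.png

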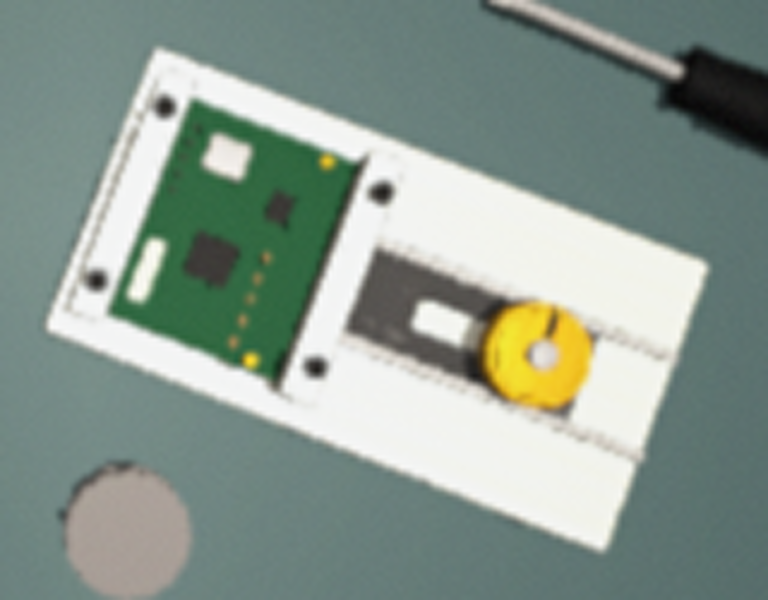

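View pics/c2.png

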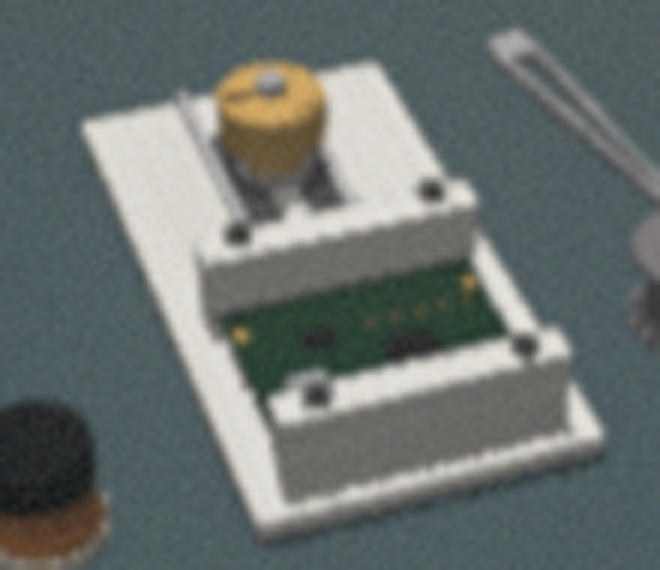

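The crops confirm the layout. In c1 the nut centre is at about (540,354), the mark at (552,323), and the plate corners at (157,47), (708,265), (605,551) and (47,328). In c2 the stud top is at (270,82), and 47 mm is free all round the rim. I'll fit the holder pose from both views, then move beside the nut on its outer side.

```bash
cat > fit.py <<'E'
from h import *
from scipy.optimize import least_squares
C={"top":(4.8,275,195,[(157,47),(708,265),(605,551),(47,328),(543,354)]),
   "scene":(6,200,140,[(262,520),(82,122),(378,62),(605,432),(270,82)])}
L=np.array([(55,107,12),(55,-107,12),(-55,-107,12),(-55,107,12),(0,-53,52)],float)
def W(p,l): t=np.radians(p[2]); c,s=np.cos(t),np.sin(t); return np.array([p[0]+c*l[0]-s*l[1],p[1]+s*l[0]+c*l[1],l[2]])
def res(p,cams=C):
    r=[]
    for n in cams:
        k,a,b,q=C[n]
        for l,(u,v) in zip(L,q): r+=list(pix(n,W(p,l))-[a+u/k-.4,b+v/k-.4])
    return np.array(r)
if __name__=="__main__":
    for cams in(["top"],["scene"],["top","scene"]):
        s=least_squares(res,[520,-104,-23],args=(cams,)); print(cams,s.x.round(2),"px",s.fun.round(1))
    p=s.x; np.save("pose.npy",p); print("nut",W(p,(0,-53,38)))
    m=ray("top",275+552/4.8-.4,195+323/4.8-.4,46)-W(p,(0,-53,46)); print("mark",m,np.degrees(np.arctan2(m[1],m[0])))
    for yaw in(p[2]+90,p[2]-90,p[2],p[2]+180):
        for l in((0,-100,0),(0,-53,0),(0,40,0)):
            w=W(p,l); print(round(yaw,1),l,np.round(inverse_kinematics([w[0],w[1],106],[180,0,yaw]),0))
E
python3 fit.py
```

```text
['top'] [ 521.47 -103.7   -23.38] px [-0.2 -0.3  0.5 -0.3 -0.   0.3 -0.6  0.1  0.4  0.2]
['scene'] [ 523.54 -101.68  -23.16] px [-0.4  0.7 -0.1 -0.2 -0.2 -0.4  0.6  0.2  0.1 -0.8]
['top', 'scene'] [ 521.98 -103.27  -23.31] px [-0.6 -0.6  0.2 -0.7 -0.2 -0.  -0.9 -0.1  0.1 -0.2 -0.4 -0.3  0.1 -0.9
 -0.  -0.9  0.4 -0.5  0.2 -1.5]
nut [ 501.0067376  -151.94592437   38.        ]
mark [ 9.859659   -4.92192799  0.        ] -26.528306016851
66.7 (0, -100, 0) [-31.  20. -22.  48.   0.  82.]
66.7 (0, -53, 0) [-26.  20. -22.  48.   0.  87.]
66.7 (0, 40, 0) [-16.  22. -20.  49.   0.  97.]
-113.3 (0, -100, 0) [-31.  20. -22.  48.   0. -98.]
-113.3 (0, -53, 0) [-26.  20. -22.  48.   0. -93.]
-113.3 (0, 40, 0) [-16.  22. -20.  49.   0. -83.]
-23.3 (0, -100, 0) [-31.  20. -22.  48.   0. 172.]
-23.3 (0, -53, 0) [-26.  20. -22.  48.   0. 177.]
-23.3 (0, 40, 0) [ -16.   22.  -20.   49.    0. -173.]
156.7 (0, -100, 0) [-31.  20. -22.  48.   0.  -8.]
156.7 (0, -53, 0) [-26.  20. -22.  48.   0.  -3.]
156.7 (0, 40, 0) [-16.  22. -20.  49.   0.   7.]
```

```bash
cat >> h.py <<'E'
try: P=np.load("pose.npy")
except OSError: P=None
def W(x,y,z):
    t=np.radians(P[2]); c,s=np.cos(t),np.sin(t); return [P[0]+c*x-s*y,P[1]+s*x+c*y,z]
def loc(w=None):
    w=np.array(manip.get_ee_pos() if w is None else w); t=np.radians(P[2]); d=w[:2]-P[:2]
    return np.array([np.cos(t)*d[0]+np.sin(t)*d[1],-np.sin(t)*d[0]+np.cos(t)*d[1],w[2]])
def frc():
    f=np.array(manip.get_ft_force()); t=np.radians(P[2])
    return np.array([np.cos(t)*f[0]+np.sin(t)*f[1],-np.sin(t)*f[0]+np.cos(t)*f[1],f[2]]).round(1)
E
python3 - <<'E'
from h import *
hand.clamp(20)
manip.reach(W(-8,-100,180),[180,0,P[2]+90])
manip.move_straight(W(-8,-100,108),speed=100)
print(manip.get_width(),loc(),frc(),manip.get_clock())
hit=manip.move_straight(W(-8,-70,108),speed=20,f_stop=4)
a=loc(); print(hit,a,frc())
cv2.imwrite("pics/s2.png",cv2.resize(eyes.capture("scene")[70:230,150:360],None,fx=3.7,fy=3.7,interpolation=cv2.INTER_CUBIC))
for x in(-4,0,4,8):
    manip.move_straight(W(x,a[1]+.3,108),speed=25); print(loc(),frc())
manip.move_straight(W(8,-100,108),speed=120)
print(manip.get_clock())
cv2.imwrite("pics/t2.png",cv2.resize(eyes.capture("top")[195:320,275:435],None,fx=4.8,fy=4.8,interpolation=cv2.INTER_CUBIC))
E
```

```text
0.06576234901795384 [ -7.70397992 -99.97574172 108.43825174] [ 0.3  0.7 -0.1] 4.3583
True [ -7.98945441 -80.58646537 107.93279057] [-0.8 -3.3  2.2]
[ -3.8597938  -80.70247759 108.06294991] [-0.3 -5.5  3.4]
[  0.13043855 -80.6847093  107.98952373] [-0.2 -4.8  2.5]
[  4.08338728 -80.67162594 107.99161921] [-0.6 -5.6  1.8]
[  8.09902103 -80.47121148 107.99308559] [-0.3 -4.3  2.2]
6.95
```

View pics/s2.png

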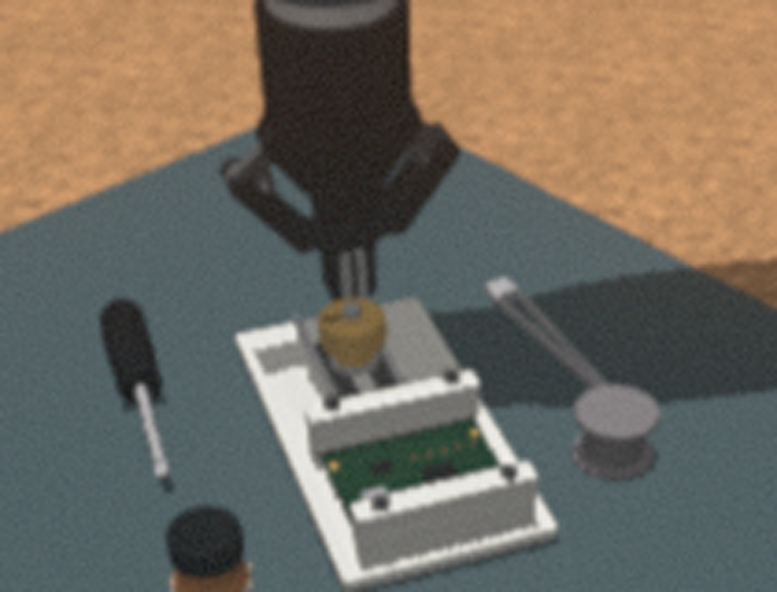

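View pics/t2.png

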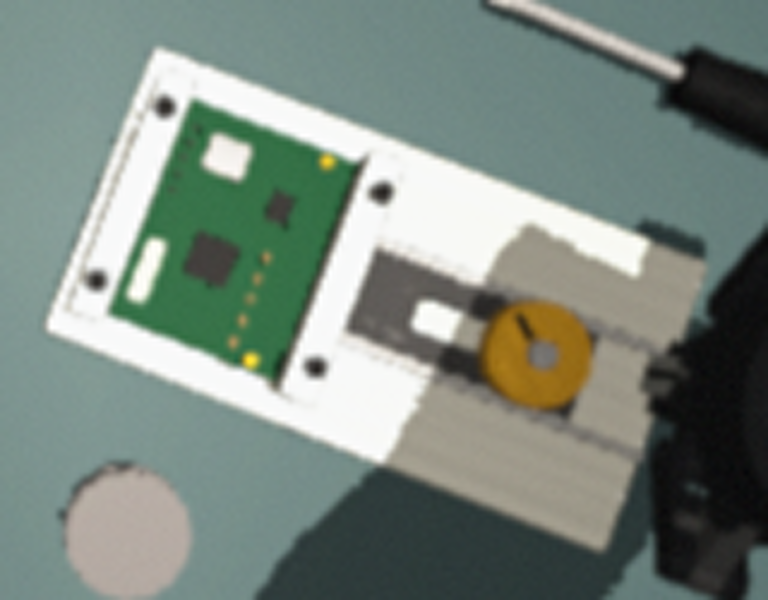

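s2 shows the closed fingertips against the outer side of the rim. In t2 the mark has moved from (552,323) to (525,325) about the centre (540,354). That is about 48° anticlockwise for a 16 mm stroke, so there was no slip. I'll repeat the strokes and track the mark automatically.

```bash
cat >> h.py <<'E'
def mark(im):
    "angle (deg) of the dark line in the holder frame, and its contrast"
    g=cv2.cvtColor(im,cv2.COLOR_BGR2GRAY).astype(np.float32); A=np.arange(0,360,3); best=[]
    for a in A:
        t=np.radians(a)
        uv=np.array([pix("top",W(r*np.cos(t),-53+r*np.sin(t),47.)) for r in(8,10,12,14)],np.float32)
        best.append(cv2.remap(g,uv[:,0].copy(),uv[:,1].copy(),cv2.INTER_LINEAR).mean())
    b=np.array(best); w=np.clip(np.median(b)-b-.4*(np.median(b)-b.min()),0,None)
    k=b.argmin(); d=(A-A[k]+180)%360-180; w[abs(d)>30]=0
    return (A[k]+(w*d).sum()/w.sum())%360,(np.median(b)-b.min())
def stroke(x0=-8,x1=8,z=108):
    manip.move_straight(W(x0,-84,z),speed=150)
    hit=manip.move_straight(W(x0,-74,z),speed=20,f_stop=4); y=loc()[1]
    manip.move_straight(W((x0+x1)/2,y+.3,z),speed=30); f=frc()
    manip.move_straight(W(x1,y+.3,z),speed=30)
    manip.move_straight(W(x1,-101,z),speed=150)
    m=mark(eyes.capture("top")); print(hit,round(y,1),f,np.round(m,1),round(manip.get_clock(),1),flush=True); return m
E
python3 - <<'E'
from h import *
print(mark(cv2.imread("pics/top0.png")),mark(eyes.capture("top")))
for i in range(4): stroke()
E
```

```text
(np.float64(357.23303510576744), np.float32(85.157715)) (np.float64(51.23524809323786), np.float32(52.5166))
True -80.5 [ 0.5 -5.2  2.3] [104.7  47.4] 8.9
True -80.4 [ 0.7 -5.6  3.1] [156.3  49.4] 10.7
True -80.4 [ 0.3 -5.1  2.3] [204.5  55.2] 12.5
True -80.4 [ 1.3 -5.1  3.5] [251.6  56.1] 14.3
```

Run:
```python
from h import *
t=254.4; last=251.6
for i in range(11):
    need=720-t
    if need<8: break
    L=min(16,need/51.2*16)
    m=stroke(-L/2,L/2,108.5+i*.12)[0]
    d=(m-last+90)%360-90; t+=d; last=m; print(" total",round(t,1))
    if not 0.4<d/(L/16*51.2)<1.6: print("odd"); break
```

```text
True -80.3 [ 0.8 -4.5  3.4] [298.4  55.1] 16.2
 total 301.2
True -80.3 [-0.2 -4.8  2.8] [348.7  58.3] 18.0
 total 351.5
True -80.3 [ 0.4 -6.2  2.9] [42.6 53.3] 19.8
 total 405.4
True -80.1 [ 0.9 -5.   2.2] [97.6 47.9] 21.6
 total 460.4
True -80.1 [-0.8 -4.9  2.3] [152.1  49.7] 23.5
 total 514.9
True -80.0 [ 0.3 -5.7  2.1] [201.6  54.9] 25.3
 total 564.4
True -80.0 [-0.2 -5.6  2.7] [247.4  57.8] 27.1
 total 610.2
True -80.0 [-0.3 -5.9  3.3] [293.5  56.1] 29.0
 total 656.3
True -80.0 [ 0.4 -5.9  2.6] [341.   54.8] 30.8
 total 703.8
True -80.1 [-1.1 -4.7  3.4] [356.6  55.5] 32.3
 total 719.4
```

Run:
```python
from h import *
manip.move_straight(W(0,-101,170),speed=150)
manip.move_straight(W(0,50,170),speed=150)
print("down hit",manip.move_straight(W(0,50,111),speed=60,f_stop=4),loc(),frc())
print("touch",manip.move_straight(W(0,30,111),speed=25,f_stop=1.5),loc(),frc())
print("stop",manip.move_straight(W(0,-8,111),speed=20,f_stop=12),loc(),frc(),manip.get_clock())
manip.dwell(.4)
y=loc()[1]
manip.move_straight(W(0,y+12,111),speed=80)
manip.move_straight(W(0,y+12,170),speed=120)
manip.move_straight(W(0,-130,170),speed=180)
im=eyes.capture("top"); print(mark(im),manip.get_clock(),frc())
cv2.imwrite("pics/t3.png",cv2.resize(im[195:320,275:435],None,fx=4.8,fy=4.8,interpolation=cv2.INTER_CUBIC))
```

```text
down hit False [  0.21220282  50.06136095 111.35334871] [-0.1  0.5  0.1]
touch True [ -0.20501239  35.56872918 110.73307692] [ 0.3 -0.5  0.2]
stop True [ -0.14103745   1.55136658 110.78682819] [0.5 4.4 2.7] 37.2917
(np.float64(357.49124816990377), np.float32(89.669556)) 39.6333 [ 0.4 -0.5  0.1]
```

View pics/t3.png

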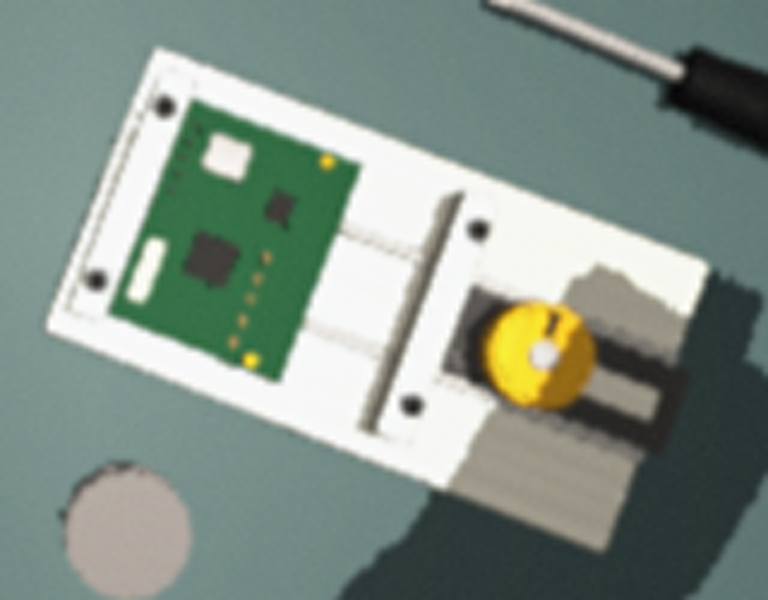

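t3 shows the jaw's screw moved from (381,191) to (478,229), about 35 mm and so at its stop. The board is unmoved, and the mark is back at its start angle after two turns.

```bash
python3 -c "
from h import *
print(ticket.sign_off())"
```

```text
the job is handed in; nothing more can be done
None
```

The job is handed in: I rolled the thumb nut anticlockwise through about 719° (two turns) and pushed the sliding jaw back about 35 mm to its stop. The last top view showed the board where it lay, the arm was clear, and the clock read about 40 s of the 72 s; sign-off returned no verdict.

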